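Open a transport canister on the quarter-turn stand

TASK

Open the clear transport canister that sits in the leaning steel-clawed stand: by its blue grip bar, turn the whole canister clockwise (seen looking down onto the bar) to its stop, so that the orange carrier inside is locked under the claws, then draw the clear shell straight off along the leaning axis, so that the carrier and its specimen cup stay down in the stand. Set the shell down, without dropping it, upright on its open rim in the free half of the white tray, beside the shell that is already there, and let go; leave everything else as it is.

Things in the scene. Friction and masses are not known exactly. Their poses are not given: they have to be found in the camera images.
- dock: Opening stand, fixed: grey lectern 150 x 136 mm with a round aluminium seat leaning 30 degrees towards the robot. Origin at the centre of the seat's face, 62 mm above the table; z is the leaning axis, out of the seat (30 degrees from vertical); x lies in the seat and points uphill, away from the robot. The canister stands on the seat with its axis on z, within 2 mm.
- dock_claw (a point): Middle of the uphill steel claw, on the seat's face, 50 mm from the axis along the stand's +x; a like claw is opposite. Claws are 18 mm high; their roofs' undersides are 13.5 mm over the seat and reach to 45.5 mm from the axis. A clockwise turn (negative about z) runs the carrier's lugs in under them to end stops, where the carrier's x lies along the stand's x.
- carrier: Orange carrier, the inner part, with a yellow-lidded specimen cup fixed in it, seen through the clear shell; about 0.1 kg. Origin at the centre of its foot's underside, on the seat; z up its axis. Shoulder 85 mm across, 10 to 13 mm up, carries the shell's rim; sleeve 72 mm across up to 42 mm; cup lid 68 mm across, top at 82 mm. Starts with its x 0.77 to 1.15 rad anticlockwise of the stand's x.
- carrier_lug (a point): One of the carrier's two orange lugs (on its +x and -x sides, 22 mm wide, 5 to 10 mm above the seat, reaching 53 mm from the axis; 3.5 mm of play below the claw roofs). The point is the middle of the lug's outer end.
- carrier_ring (a point): Centre of the rubber ring round the carrier's sleeve, 27 mm above its foot. It sticks in the shell's bore with several times the carrier's weight: the carrier turns and lifts with the shell unless the claws hold it; at its stop the shell slips round on it harmlessly. Drawing the shell off takes about 7 to 11 N for the first 15 mm, then little; after 70 mm it is clear of the cup.
- shell_grip (a point): Centre of the blue grip bar on the clear shell (outer part; 0.12 kg): 62 mm long (x), 14 mm thick (y), 40 mm high (20 mm above and below this point); the blue top under the bar, 87 mm across, is 20 mm below this point. The shell is a tube 84 mm across, open below, its rim 103 mm below this point; z is its axis, up. At the start it lies 116 mm from the seat along the stand's z, the bar along the carrier's x.
- tray: White plastic tray 250 mm long (its x) x 150 mm wide (its y), 32 mm high, walls 5 mm thick, with a grey rubber mat in it whose top is 10 mm above the table; fixed; origin at the centre of its underside on the table.
- tray_free (a point): Centre of the free half of the tray, on the rubber mat, 58 mm from the tray's centre along its -x, 10 mm above the table. A shell standing here has its bar's centre 113 mm above the table.
- parked_grip (a point): Centre of the grip bar of another, identical clear shell that already stands in the far half of the tray, about 58 mm from the tray's centre along +x. A bystander: leave it alone.
- cup_a: Closed specimen cup, clear with a yellow screw lid, 68 mm across, 62 mm high; origin at the centre of its underside. A bystander: leave it alone.
- cup_b: Closed specimen cup, clear with a yellow screw lid, 68 mm across, 62 mm high; origin at the centre of its underside. A bystander: leave it alone.
- cup_c: Closed specimen cup, clear with a yellow screw lid, 68 mm across, 62 mm high; origin at the centre of its underside. A bystander: leave it alone.
- cassette_cup: Closed specimen cup, clear with a yellow screw lid, 68 mm across, 62 mm high and carrying a flat test cassette on its lid; origin at the centre of its underside. A bystander: leave it alone.
- spare_canister: Another closed clear canister with blue top, 106 mm over its lugs, 136 mm high, standing upright on the table at the back; origin at the centre of its underside. A bystander: leave it alone.
- marker: White paint marker with black cap, lying, 152 mm along its y, 18 mm high; origin under its middle. A bystander.
- cassette: Flat white test cassette 31 x 100 x 5 mm (long along its y), lying across the lid of one of the cups; origin at the centre of its underside. A bystander.
Things that resemble listed ones, but are neither listed nor needed, are in the scene too. What is shaped like the part that bears shell_grip but brown or red is not meant.

How it is judged:
On the way, in this order (a step that is already met when the one before it is completed fails the run):
1. The canister, still closed, is turned clockwise until the carrier's lugs are under the claws at their stops (angle between the x axis of carrier and the x axis of dock, either way round below 0.25 rad and z of carrier in the frame of dock below 0.008 m and angle between the z axis of carrier and the z axis of dock, either way round below 0.12 rad and distance between shell_grip and carrier below 0.124 m), for 0.1 s.
2. The shell is drawn off along the leaning axis, more than 70 mm, with the carrier still locked down (angle between the x axis of carrier and the x axis of dock, either way round below 0.25 rad and z of carrier in the frame of dock below 0.008 m and angle between the z axis of carrier and the z axis of dock, either way round below 0.12 rad and z of shell_grip in the frame of dock above 0.191 m), for 0.1 s.
At the end, for the whole second after the job is handed in: The shell stands at rest and released, upright (0.1 rad) with its rim on the tray's floor, within 45 mm of the free half's centre; the carrier is still seated in the stand (foot within 8 mm of the seat, 6 mm of its axis, tilt under 0.12 rad) and locked (within 0.25 rad of its stop) (angle between the x axis of carrier and the x axis of dock, either way round below 0.25 rad and z of carrier in the frame of dock below 0.008 m and angle between the z axis of carrier and the z axis of dock, either way round below 0.12 rad and horizontal distance between carrier and dock below 0.006 m and horizontal distance between shell_grip and tray_free below 0.045 m and height (world z) of shell_grip between 0.107 and 0.119 m and angle between shell_grip's own z axis and vertical below 0.1 rad and linear speed of each of shell, carrier below 0.02 m/s and angular speed of shell below 0.2 rad/s); the robot touches nothing.
It fails at once if The carrier is lifted more than 12 mm out of the stand (z of carrier in the frame of dock above 0.012 m).
It fails at once if The shell is let go of while its rim is more than 25 mm above the tray's floor (once it is off the carrier) (distance between shell_grip and carrier above 0.191 m and height (world z) of shell_grip above 0.138 m and contact force between the fingers and shell below 0.02 N).
It fails at once if The shell already in the tray is pushed more than 25 mm, or tipped (distance of parked_grip from where it was at the start of the episode above 0.025 m or angle between parked_grip's own z axis and vertical above 0.3 rad).
It fails at once if A bystanding cup, the spare canister, the marker or the cassette is moved more than 30 mm (distance of any of cup_a, cup_b, cup_c, cassette_cup, spare_canister, marker, cassette from where it was at the start of the episode above 0.03 m).
It also fails if it takes over 48 s, if anything falls off the work surface, if the arm or the gripper's body presses on something with over 40 N, if the wrist force passes 120 N, or if a joint passes its speed limit or range.

ROBOT

A 7-joint arm with a two-finger parallel gripper is mounted at the origin on the work surface; the furniture and walls round the work are solid. World frame = base frame: x ahead of the robot, y to its left, z up, the work surface at z = 0. Lengths are in m, angles in rad, forces in N, time in s.
With the tool pointing down it reaches from about 0.4 to 0.875 m from the base axis. Payload 19.3 kg.
Tool frame: the origin (TCP) lies on the centre line of the jaws, within the pads' length; the fingertips stand 14 mm ahead of it and the grasp point (between the pads) lies 5 mm behind it; x points along the fingers, y is the direction in which the jaws open and shut, and the axes are right-handed (so a half turn about x gives the same grasp; the last joint's range is limited). The gripper opens to 85 mm and grips with 20 to 120 N. Pads are 22 mm wide; open, the fingers measure 114 mm over their backs; the gripper's body (76 mm by 85 mm) begins 54 mm behind the grasp point. The pads swing forward as they close: fully open they stand 13 mm farther back than shut.
Start: joints at [-1.349, 0.521, -0.036, 1.599, 0.021, 1.021, -0.113], TCP at [0.18, 0.599, 0.245] pointing down, gripper open.
Joint ranges: [-2.91, 2.91], [-0.3, 2.13], [-1.5, 1.42], [0.17, 2.43], [-1.26, 4.41], [0.16, 1.93], [-2.52, 2.52]. Speed limits (rad/s): [1.89, 1.89, 2.39, 2.39, 3.01, 3.01, 3.01].

INTERFACE

Orientations are given as [roll, pitch, yaw] about the fixed x, y, z axes, in that order (R = Rz(yaw) Ry(pitch) Rx(roll)).
In Python, from workcell import monitor, optics, bot gives the robot as it stands.
- The arm moves only by the tool arm_command, never from a script. Its arguments are lists of equal length, an entry for each row: "delta_pos": the shift along the tool's x, y, z as a fraction of full scale, a list of three; "rotation": the turn, a rotation vector about the tool's x, y, z as a fraction of full scale, a list of three. In form: {"delta_pos": [[dx, dy, dz], ...], "rotation": [[wx, wy, wz], ...]}. A call has 1 to 10 rows; each row shifts and turns the pose as measured when the row begins, along the tool's axes as they then stand; what a row does not reach is not made up. Full scale, the value 1, is 30 mm for a shift and 6 degrees for a turn. A row lasts 1/10 s, in which the tool goes at most 50 mm and 8.59 degrees, less where a joint would pass 70% of its speed; a pose out of reach is approached as far as the arm can. A call with a number of a shift or a turn outside -1 to 1 is refused whole. A call with a gripper value outside its range is refused whole. "gripper" is the closure, from -1 (fully open) to 1 (shut), so that 0 is half open, set as the call begins (left out, the last holds). The fingers move at their own pace and stop on an object; "grip_force" is the grip in N (left out, the last holds). Time passes only in rows, so rows that do not move let the fingers close. It gives the time, the measured TCP pose, the force and the opening at its end, in the units of the state.
- monitor.observe(): the state, without advancing time (a new reading comes with each control period).
- optics.grab_frame(name): name is "scene" or "top"; returns the picture (384x512x3 uint8, red, green, blue); there is no depth.
- optics.camera_params(name): a dict with "fx", "fy", "cx", "cy" (pixels), "origin" and "rotation" of the camera in the world. Camera axes: x right, y down, z forward; pixel columns grow to the right and rows downward; lengths in m; the calibration is good to about 2 mm. A picture is of the moment at which its call begins. camera_params takes no time and is no camera call.
- bot.job_done(): hands the job in, once; it reports no verdict.
The state is a dict: "clock": time; "qpos": joint angles; "qd": joint speeds; "joint_efforts": joint torques, N m; "position": TCP position; "tool_rot": TCP orientation; "force": force on the tool from outside, world axes, zero at the start; "moment": the same for the moment, N m; "grip_width": finger opening in m.
Only numpy, scipy, OpenCV 4.12 (cv2) and the standard library are available. Lean on these libraries where they do the work, as an engineer would, in place of code of your own. Each camera call takes 0.05 s, during which the arm holds its last target. There are 200 camera calls.

## Working session

There is one attempt and no reset: what is moved stays moved. The work goes in short steps, Python scripts to look and compute and a tool call to move; the robot and the scene stay as the last step left them, time stands still between calls to the robot, and variables do not carry over. Pictures are saved under pics/ and viewed, about 8 in all and at most 12, crops included, and the job is handed in when it is done.

Besides the shell and the picture viewer there is one more tool, called after ">>>" in YAML: its name, and indented under it one key for each argument. arm_command: Moves the arm, as the interface text tells. Its arguments: {"type":"object","properties":{"delta_pos":{"type":"array","items":{"type":"array","items":{"type":"number"}}},"rotation":{"type":"array","items":{"type":"array","items":{"type":"number"}}},"gripper":{"type":"number"},"grip_force":{"type":"number"}},"required":["delta_pos","rotation"]}

```bash
mkdir -p pics; python3 - <<'E'
from workcell import monitor, optics, bot
import cv2
print(monitor.observe())
for n in("scene","top"):
    p=optics.camera_params(n);print(n,p)
    cv2.imwrite(f"pics/{n}0.png",optics.grab_frame(n)[:,:,::-1])
E
```

```text
{'clock': 0.0, 'qpos': array([-1.34920224,  0.52201161, -0.03637682,  1.60002719,  0.02117328,
        1.02112184, -0.11280872]), 'qd': array([-9.36001314e-04,  6.13101320e-04,  9.89201867e-04,  1.08077897e-04,
        1.26720664e-03, -1.31563824e-03,  9.64032809e-05]), 'joint_efforts': array([ 7.83544442e-05, -9.27096605e+01,  1.97971366e+00, -3.69949651e+01,
        1.78213301e-02,  7.77789362e-03,  1.86437285e-05]), 'position': array([0.17969767, 0.59825121, 0.2447198 ]), 'tool_rot': array([-1.53783068,  1.56961158, -1.82961424]), 'force': array([ 0.71500618,  0.51890523, -0.35110944]), 'moment': array([-0.03502699, -0.01920791, -0.03902776]), 'grip_width': 0.08527242506874942}
scene {'fx': 422.75191650583236, 'fy': 422.75191650583236, 'cx': 252.91058852332068, 'cy': 197.79193256063792, 'origin': array([-0.02491598, -1.16496995,  0.76881674]), 'rotation': array([-2.04187773, -0.02245569, -0.46374115])}
top {'fx': 385.84050916963594, 'fy': 385.84050916963594, 'cx': 256.8409293037205, 'cy': 191.52366712966872, 'origin': array([ 0.48507653, -0.04833127,  1.43342338]), 'rotation': array([-3.09217419,  0.01045681, -1.5900342 ])}
```

View pics/scene0.png

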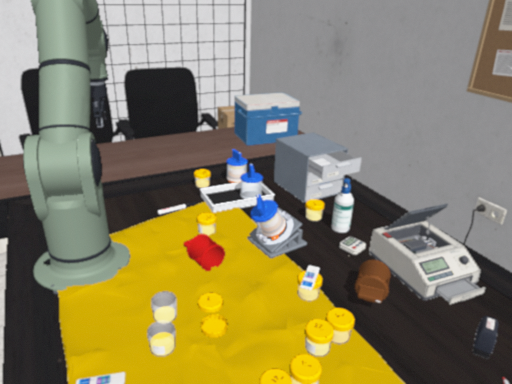

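View pics/top0.png

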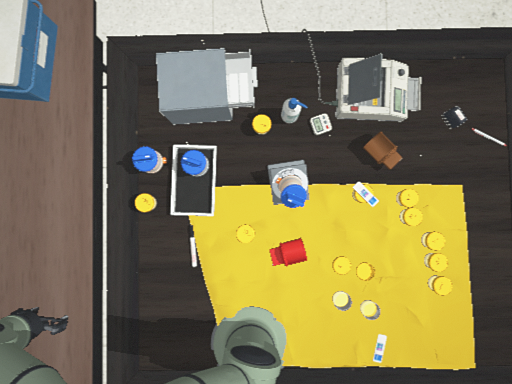

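The scene view shows the dock with the blue-topped canister at about (270,222). In the top view it is at about (290,190), and the tray is at about (193,180) with its free half towards the bottom. I'll crop closer views of both.

```bash
cat > h.py <<'E'
import numpy as np,cv2
from workcell import monitor, optics, bot
from scipy.spatial.transform import Rotation as Ro
def cam(n):
    p=optics.camera_params(n);return p,Ro.from_euler('xyz',p['rotation']).as_matrix(),np.array(p['origin'])
def proj(n,X):
    p,R,o=cam(n);c=(np.atleast_2d(X)-o)@R
    return np.c_[p['fx']*c[:,0]/c[:,2]+p['cx'],p['fy']*c[:,1]/c[:,2]+p['cy']]
def back(n,u,v,z):
    p,R,o=cam(n);d=R@[(u-p['cx'])/p['fx'],(v-p['cy'])/p['fy'],1]
    return o+d*(z-o[2])/d[2]
def crop(n,x,y,w,h,s,out,img=None):
    i=optics.grab_frame(n) if img is None else img
    c=cv2.resize(i[y:y+h,x:x+w],None,fx=s,fy=s,interpolation=cv2.INTER_CUBIC)[:,:,::-1].copy()
    return c
E
python3 - <<'E'
from h import *
a=crop("top",160,130,160,100,5,None);b=crop("scene",190,140,130,120,5,None)
for k in range(0,160,20): cv2.putText(a,str(160+k),(k*5,10),0,.35,(0,255,0));cv2.line(a,(k*5,0),(k*5,4),(0,255,0))
for k in range(0,100,20): cv2.putText(a,str(130+k),(0,k*5+4),0,.35,(0,255,0))
for k in range(0,130,10): cv2.putText(b,str(190+k),(k*5,10),0,.35,(255,0,255))
for k in range(0,120,10): cv2.putText(b,str(140+k),(0,k*5+4),0,.35,(255,0,255))
cv2.imwrite("pics/t1.png",a);cv2.imwrite("pics/s1.png",b)
print(proj("top",[[0,0,0],[.5,0,0]]))
for (u,v,z) in [(290,190,.17),(193,200,.01),(194,163,.113),(172,146,.032),(216,146,.032),(171,215,.032),(215,215,.032)]: print(u,v,back("top",u,v,z).round(3))
E
```

```text
[[250.26405112 343.9275859 ]
 [247.78786166 206.83458254]]
290 190 [ 0.551 -0.145  0.17 ]
193 200 [0.529 0.202 0.01 ]
194 163 [0.653 0.179 0.113]
172 146 [0.728 0.273 0.032]
216 146 [0.725 0.111 0.032]
171 215 [0.475 0.279 0.032]
215 215 [0.472 0.118 0.032]
```

View pics/t1.png

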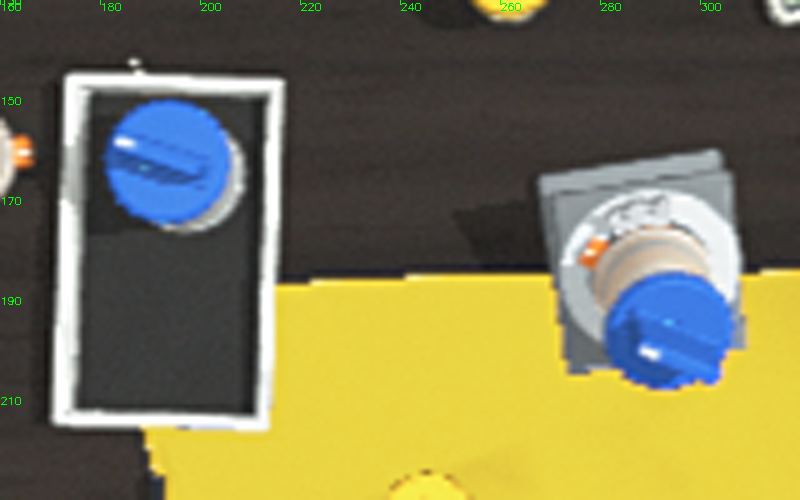

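View pics/s1.png

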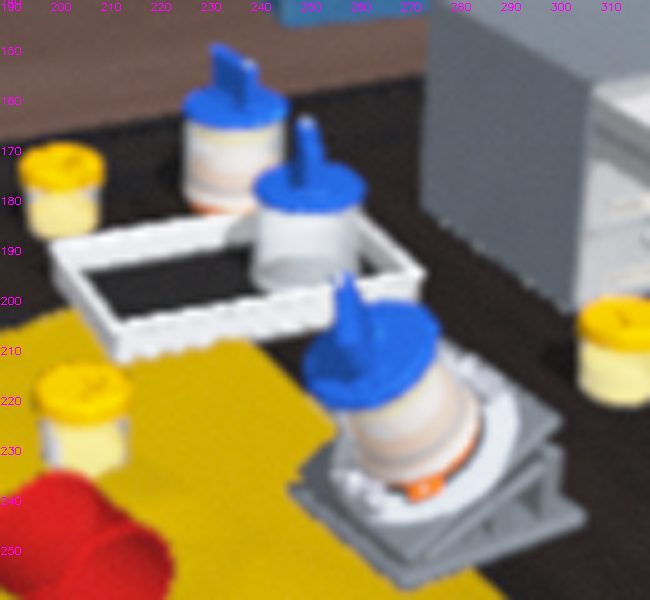

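In the top crop, the blue disc of the dock canister is centred near (292,195), the lectern's uphill edge runs (268,165) to (303,160), and the tray spans (171..216, 145..215). In the scene crop the canister's blue top is at about (264,208). Next I'll fit a blue silhouette in both views.

```bash
cat > fit.py <<'E'
from h import *
from scipy.optimize import differential_evolution
W={"top":(268,160,60,60),"scene":(240,185,50,42)}
M={}
for n,(x,y,w,h) in W.items():
    i=cv2.imread(f"pics/{n}0.png");hsv=cv2.cvtColor(i,cv2.COLOR_BGR2HSV)[y:y+h,x:x+w]
    m=((hsv[...,0]>100)&(hsv[...,0]<125)&(hsv[...,1]>120)).astype(np.uint8)
    if n=="top": # fill highlight
        m=cv2.morphologyEx(m,cv2.MORPH_CLOSE,np.ones((3,3)))
    if n=="scene":
        m=cv2.morphologyEx(m,cv2.MORPH_CLOSE,np.ones((3,3)))
    k,l,s,_=cv2.connectedComponentsWithStats(m);m=(l==1+np.argmax(s[1:,4])).astype(np.float32)
    print(n,m.sum());M[n]=m
def dock(x,y,yaw): return Ro.from_euler('ZY',[yaw,-np.pi/6]).as_matrix(),np.array([x,y,.062])
t=np.linspace(0,2*np.pi,48)
def model(p,th):
    x,y,yaw,a=p;R,o=dock(x,y,yaw)
    d=[np.c_[.0435*np.cos(t),.0435*np.sin(t),0*t+z] for z in(.096,.096-th)]
    c,s=np.cos(a),np.sin(a)
    b=np.array([[u*c-v*s,u*s+v*c,z] for u in(-.031,.031) for v in(-.007,.007) for z in(.096,.136)])
    return np.vstack(d)@R.T+o, b@R.T+o
S=8
def sil(n,P):
    x,y,w,h=W[n];im=np.zeros((h*S,w*S),np.uint8)
    for q in P:
        uv=((proj(n,q)-[x-.5,y-.5])*S).astype(np.float32)
        cv2.fillConvexPoly(im,cv2.convexHull(uv).astype(np.int32),1)
    return cv2.resize(im.astype(np.float32),(w,h),interpolation=cv2.INTER_AREA)
A=(268,165);B=(303.5,160.3)
e=back("top",*A,.098)-back("top",*B,.098);YE=np.arctan2(-e[0],e[1])
print("yaw edge",YE)
def cost(p):
    P=model(p[:4],p[4]);return sum(np.abs(sil(n,P)-M[n]).sum() for n in W)+ 300*(p[2]-YE)**2
if __name__=="__main__":
    r=differential_evolution(cost,[(.53,.68),(-.2,-.08),(-.2,.35),(.5,1.6),(.004,.03)],seed=1,popsize=12,maxiter=70)
    print(r.x.round(4),r.fun,[np.abs(sil(n,model(r.x[:4],r.x[4]))-M[n]).sum() for n in W])
    p=r.x;R,o=dock(*p[:3]);print("grip",o+R@[0,0,.116],"claw",proj("top",o+R@[.05,0,.009]),proj("scene",o+R@[-.05,0,.009]))
    c,s=np.cos(p[3]),np.sin(p[3])
    print("lug",[proj(n,np.array([o+R@[k*.053*c,k*.053*s,.0075] for k in(1,-1)])).round(1).tolist() for n in W])
    print("lectern",proj("top",[o+R@[.075,.068,0],o+R@[.075,-.068,0],o+R@[.068,.075,0],o+R@[.068,-.075,0]]).round(1).tolist())
E
python3 fit.py
```

```text
top 471.0
scene 481.0
yaw edge 0.1117832920473999Traceback (most recent call last):
  File "fit.py", line 35, in <module>
    r=differential_evolution(cost,[(.53,.68),(-.2,-.08),(-.2,.35),(.5,1.6),(.004,.03)],seed=1,popsize=12,maxiter=70)
    return fun(*args, **kwargs)
    ret = solver.solve()
    next(self)
    ~~~~^^^^^^
    energy = self.func(parameters)
    return self.f(x, *self.args)
           ~~~~~~^^^^^^^^^^^^^^^
  File "fit.py", line 33, in cost
    P=model(p[:4],p[4]);return sum(np.abs(sil(n,P)-M[n]).sum() for n in W)+ 300*(p[2]-YE)**2
                               ~~~^^^^^^^^^^^^^^^^^^^^^^^^^^^^^^^^^^^^^^^^
  File "fit.py", line 33, in <genexpr>
    P=model(p[:4],p[4]);return sum(np.abs(sil(n,P)-M[n]).sum() for n in W)+ 300*(p[2]-YE)**2
                                          ~~~^^^^^
  File "fit.py", line 26, in sil
    uv=((proj(n,q)-[x-.5,y-.5])*S).astype(np.float32)
         ~~~~^^^^^
  File "h.py", line 7, in proj
    p,R,o=cam(n);c=(np.atleast_2d(X)-o)@R
          ~~~^^^
  File "h.py", line 5, in cam
    p=optics.camera_params(n);return p,Ro.from_euler('xyz',p['rotation']).as_matrix(),np.array(p['origin'])
ValueError: time passes only in moves, steps and waits
```

```bash
sed -i 's/^def cam(n):/import functools\n@functools.lru_cache\ndef cam(n):/' h.py; time python3 fit.py
```

```text
top 471.0
scene 481.0
yaw edge 0.1117832920473999
[ 0.5785 -0.1559  0.0601  1.1387  0.0054] 96.44153809305716 [np.float32(35.8125), np.float32(59.828125)]
grip [ 0.52058836 -0.15943107  0.16245895] claw [[290.38588152 172.00683397]] [[262.50086874 236.77892545]]
lug [[[277.0, 180.1], [304.5, 189.2]], [[271.7, 216.2], [277.4, 238.7]]]
lectern [[270.3, 166.0], [309.4, 162.8], [268.4, 168.0], [311.4, 164.5]]
real	0m3.372s
user	0m3.847s
sys	0m0.092s
```

```bash
cat > ov.py <<'E'
import fit; from fit import *
for Y in (.06,.10,.14,.18):
    fit.YE=Y
    def c2(p): return cost(np.r_[p[:2],Y,p[2:]])
    r=differential_evolution(c2,[(.53,.68),(-.2,-.08),(.5,1.6),(.004,.03)],seed=1,popsize=12,maxiter=60)
    print(Y,r.x.round(4),r.fun)
    if Y==.14: q=np.r_[r.x[:2],Y,r.x[2:]]
print(q)
out=[]
for n in W:
    x,y,w,h=(262,155,60,60) if n=="top" else (236,185,70,70)
    i=cv2.imread(f"pics/{n}0.png")[y:y+h,x:x+w];k=480//w;o_=cv2.resize(i,None,fx=k,fy=k,interpolation=cv2.INTER_CUBIC)
    R,o=dock(*q[:3]);a=q[3];c,s=np.cos(a),np.sin(a)
    dr=lambda P,col:cv2.polylines(o_,[((proj(n,P)-[x-.5,y-.5])*k).astype(np.int32)],True,col)
    D,b=model(q[:4],q[4])
    dr(D[:48],(0,255,0));dr(D[48:],(0,255,0));dr(b[[1,3,7,5]],(0,0,255));dr(b[[0,2,6,4]],(0,0,255))
    L=lambda X,Y_:np.array([[-X,-Y_,0],[X,-Y_,0],[X,Y_,0],[-X,Y_,0]])@R.T+o
    dr(L(.075,.068),(255,0,255));dr(L(.068,.075),(255,255,0))
    for kk in(1,-1):
        dr(np.array([[kk*.05,-.01,.018],[kk*.05,.01,.018]])@R.T+o,(0,0,0))
        dr(np.array([[kk*(.053*c+.011*s*e),kk*(.053*s-.011*c*e),.0075] for e in(1,-1)])@R.T+o,(0,255,255))
    out.append(o_[:480,:480])
out=[cv2.resize(z,(400,400)) for z in out]
cv2.imwrite("pics/ov.png",np.hstack(out))
E
python3 ov.py
```

```text
top 471.0
scene 481.0
yaw edge 0.1117832920473999
0.06 [ 0.5778 -0.1556  1.139   0.0064] 96.328125
0.1 [ 0.5779 -0.1536  1.1095  0.0061] 96.5625
0.14 [ 0.5778 -0.1518  1.0944  0.0055] 97.34375
0.18 [ 0.5774 -0.1501  1.0445  0.0044] 98.359375
[ 0.57782047 -0.15175608  0.14        1.09437538  0.0054609 ]
```

View pics/ov.png

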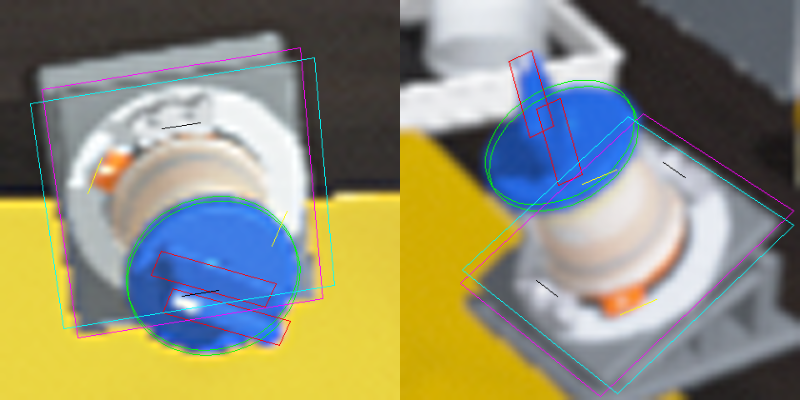

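The overlay shows the disc fitted well, but the ring and lug positions suggest a smaller bar angle and a shifted dock. I'll add the ring's extremes and the lug ends to the fit.

```bash
cat > fit2.py <<'E'
from fit import *
T=lambda x,y:(262-.5+x/6.667,155-.5+y/6.667)
Sc=lambda x,y:(236-.5+(x-400)/5.714,185-.5+y/5.714)
tl,tr,tt=T(67,0)[0],T(308,0)[0],T(0,86)[1]; sr,sb=Sc(729,0)[0],Sc(0,341)[1]
def res(p):
    x,y,yaw,a,th,r=p;R,o=dock(x,y,yaw)
    C=np.c_[r*np.cos(t),r*np.sin(t),0*t]@R.T+o
    q=proj("top",C);s=proj("scene",C)
    e=[q[:,0].min()-tl,q[:,0].max()-tr,q[:,1].min()-tt,s[:,0].max()-sr,s[:,1].max()-sb]
    c,sn=np.cos(a),np.sin(a);L=lambda k:np.array([k*.050*c,k*.050*sn,.0095])@R.T+o
    e+=list(proj("top",L(1))[0]-T(110,170));e+=list(proj("scene",L(-1))[0]-Sc(622,296))
    return np.array(e)
def c3(p):
    P=model(p[:4],p[4]);return sum(np.abs(sil(n,P)-M[n]).sum() for n in W)+8*(res(p)**2).sum()
r=differential_evolution(c3,[(.53,.68),(-.2,-.08),(-.1,.35),(.5,1.4),(.004,.03),(.05,.075)],seed=1,popsize=12,maxiter=100)
print(r.x.round(4),r.fun,res(r.x).round(2));p=r.x
R,o=dock(*p[:3]);print("grip",o+R@[0,0,.116]);np.save("p.npy",p)
for Y in(.1,.15,.2):
    s=differential_evolution(lambda p:c3(p)+1e5*(p[2]-Y)**2,[(.53,.68),(-.2,-.08),(-.1,.35),(.5,1.4),(.004,.03),(.05,.075)],seed=1,popsize=12,maxiter=80)
    print(s.x.round(4),s.fun)
E
python3 fit2.py
```

```text
top 471.0
scene 481.0
yaw edge 0.1117832920473999
[ 0.5774 -0.152   0.1306  0.983   0.0055  0.0645] 127.731129182199 [-0.09 -0.25  0.    0.21  0.2  -0.62 -0.    0.57  1.61]
grip [ 0.51991651 -0.15955387  0.16245895]
[ 0.5779 -0.1527  0.1003  1.0122  0.0068  0.0642] 131.2112543548282
[ 0.5776 -0.1515  0.1506  0.9452  0.0053  0.0643] 129.91123713599535
[ 0.5773 -0.1498  0.1971  0.8999  0.0044  0.0646] 145.9820430197308
```

```bash
cat > go.py <<'E'
from h import *
p=np.load("p.npy")
def dk():
    R=Ro.from_euler('ZY',[p[2],-np.pi/6]).as_matrix();return R,np.array([p[0],p[1],.062])
def tgt(a,h,flip=1):
    R,o=dk();Rb=R@Ro.from_euler('z',a).as_matrix()
    x=-R[:,2];y=flip*Rb[:,1];return np.c_[x,y,np.cross(x,y)],o+R@[0,0,h]
def delta(Rt,pt,show=True):
    s=monitor.observe();Rc=Ro.from_euler('xyz',s['tool_rot']).as_matrix();d=Rc.T@(pt-s['position'])
    w=Ro.from_matrix(Rc.T@Rt).as_rotvec()
    if show: print("t",round(s['clock'],2),"pos",s['position'].round(4),"q",s['qpos'].round(2),"F",s['force'].round(1),"w",round(s['grip_width'],4))
    print("d rows(30mm)",(d/.03).round(2),"rot rows(6deg)",np.degrees(w/6).round(2)); return d,w
E
python3 - <<'E'
from go import *
s=monitor.observe();print(Ro.from_euler('xyz',s['tool_rot']).as_matrix().round(2))
for f in(1,-1):
    for a in (p[3],0):
        Rt,pt=tgt(a,.20,f);print(f,a);print(Rt.round(2),pt);delta(Rt,pt)
E
```

```text
[[-0.    0.29  0.96]
 [-0.    0.96 -0.29]
 [-1.   -0.    0.  ]]
1 0.9829880064746612
[[ 0.5  -0.79  0.37]
 [ 0.07  0.46  0.89]
 [-0.87 -0.42  0.28]] [ 0.47827395 -0.16502176  0.23520508]
t 0.2 pos [0.1798 0.5984 0.245 ] q [-1.35  0.52 -0.04  1.6   0.02  1.02 -0.11] F [-0.6  0.1  0.3] w 0.0857
d rows(30mm) [  0.34 -21.51  16.85] rot rows(6deg) [-13.09  -5.22  -1.5 ]
1 0
[[ 0.5  -0.13  0.86]
 [ 0.07  0.99  0.11]
 [-0.87 -0.    0.5 ]] [ 0.47827395 -0.16502176  0.23520508]
t 0.2 pos [0.1798 0.5984 0.245 ] q [-1.35  0.52 -0.04  1.6   0.02  1.02 -0.11] F [-0.6  0.1  0.3] w 0.0857
d rows(30mm) [  0.34 -21.51  16.85] rot rows(6deg) [-3.94 -4.93  1.06]
-1 0.9829880064746612
[[ 0.5   0.79 -0.37]
 [ 0.07 -0.46 -0.89]
 [-0.87  0.42 -0.28]] [ 0.47827395 -0.16502176  0.23520508]
t 0.2 pos [0.1798 0.5984 0.245 ] q [-1.35  0.52 -0.04  1.6   0.02  1.02 -0.11] F [-0.6  0.1  0.3] w 0.0857
d rows(30mm) [  0.34 -21.51  16.85] rot rows(6deg) [16.16 -1.56  5.46]
-1 0
[[ 0.5   0.13 -0.86]
 [ 0.07 -0.99 -0.11]
 [-0.87  0.   -0.5 ]] [ 0.47827395 -0.16502176  0.23520508]
t 0.2 pos [0.1798 0.5984 0.245 ] q [-1.35  0.52 -0.04  1.6   0.02  1.02 -0.11] F [-0.6  0.1  0.3] w 0.0857
d rows(30mm) [  0.34 -21.51  16.85] rot rows(6deg) [25.18  1.45  6.75]
```

>>> arm_command:
  delta_pos:
    - [-1,0,0]
    - [-1,0,0]
    - [-1,0,0]
    - [-1,0,0]
    - [-0.5,0,1]
    - [0,-0.16,1]
    - [0,-0.16,1]
    - [0,-0.16,1]
    - [0,-0.16,1]
    - [0,-0.16,1]
  rotation:
    - [0,0,0]
    - [0,0,0]
    - [0,0,0]
    - [0,0,0]
    - [0.54,0,0]
    - [0.54,0,0]
    - [0.54,0,0]
    - [0.54,0,0]
    - [0.54,0,0]
    - [0.54,0,0]
  gripper: -1
  grip_force: 60

```text
clock: 1.2
position: [0.3323, 0.5001, 0.3834]
tool_rot: [-1.579, 1.566, -2.214]
force: [-0.2, 0.3, -0.7]
grip_width: 0.0854
```

```bash
python3 -c "
from go import *
Rt,pt=tgt(p[3],.20,-1);delta(Rt,pt)"
```

```text
t 1.2 pos [0.3323 0.5001 0.3834] q [-1.15  0.38  0.09  1.48 -0.04  1.29 -0.11] F [-0.2  0.3 -0.7] w 0.0854
d rows(30mm) [  5.01 -14.94  17.07] rot rows(6deg) [12.98 -0.56  5.43]
```

>>> arm_command:
  delta_pos:
    - [0,-0.16,1]
    - [0,-0.16,1]
    - [0,-0.16,1]
    - [0,-0.16,1]
    - [0,-0.16,1]
    - [0,-0.16,1]
    - [0,-0.16,1]
    - [0,-0.16,1]
    - [0,-0.16,1]
    - [0,-0.16,1]
  rotation:
    - [0.54,0,0]
    - [0.54,0,0]
    - [0.54,0,0]
    - [0.54,0,0]
    - [0.54,0,0]
    - [0.54,0,0]
    - [0.54,0,0]
    - [0.54,0,0]
    - [0.54,0,0]
    - [0.54,0,0]

```text
clock: 2.2
position: [0.4849, 0.2274, 0.3827]
tool_rot: [-1.008, 1.564, -2.233]
force: [0.4, -0.7, -0.4]
grip_width: 0.0856
```

```bash
python3 -c "
from go import *
Rt,pt=tgt(p[3],.20,-1);delta(Rt,pt)"
```

```text
t 2.2 pos [0.4849 0.2274 0.3827] q [-0.8   0.27  0.32  1.65 -0.09  1.24 -0.12] F [ 0.4 -0.7 -0.4] w 0.0856
d rows(30mm) [ 4.99 -4.61 12.21] rot rows(6deg) [7.49 1.01 5.08]
```

>>> arm_command:
  delta_pos:
    - [0,-0.1,1]
    - [0,-0.1,1]
    - [0,-0.15,1]
    - [0,-0.15,1]
    - [0,-0.15,1]
    - [0,-0.15,1]
    - [0,-0.1,1]
    - [0,-0.1,1]
    - [0,-0.1,1]
    - [0,-0.1,1]
  rotation:
    - [0.6,0,0.35]
    - [0.6,0,0.35]
    - [0.6,0,0.35]
    - [0.6,0,0.35]
    - [0.6,0,0.35]
    - [0.6,0,0.35]
    - [0.6,0,0.35]
    - [0.6,0,0.35]
    - [0.6,0,0.35]
    - [0.6,0,0.35]

```text
clock: 3.2
position: [0.4651, -0.0824, 0.3677]
tool_rot: [1.885, 1.201, -0.004]
force: [0.7, -0.3, 0.0]
grip_width: 0.0851
```

```bash
python3 -c "
from go import *
Rt,pt=tgt(p[3],.20,-1);delta(Rt,pt)"
```

```text
t 3.2 pos [ 0.4651 -0.0824  0.3677] q [-0.55 -0.08  0.58  2.1   0.04  0.74 -0.3 ] F [ 0.7 -0.3  0. ] w 0.0851
d rows(30mm) [ 4.28 -0.27  2.98] rot rows(6deg) [1.44 1.14 1.08]
```

>>> arm_command:
  delta_pos:
    - [0.6,0,0.9]
    - [0.6,-0.05,0.9]
    - [0.6,-0.05,0.8]
    - [0.6,-0.05,0.4]
  rotation:
    - [0.37,0.3,0.28]
    - [0.37,0.3,0.28]
    - [0.37,0.3,0.28]
    - [0.37,0.3,0.28]

```text
clock: 3.6
position: [0.4605, -0.1522, 0.2998]
tool_rot: [2.154, 1.062, 0.144]
force: [0.5, 2.2, 0.0]
grip_width: 0.0854
```

```bash
python3 -c "
from go import *
Rt,pt=tgt(p[3],.20,-1);delta(Rt,pt)"
```

```text
t 3.6 pos [ 0.4605 -0.1522  0.2998] q [-0.44  0.06  0.84  2.25 -0.65  0.49  0.48] F [0.5 2.2 0. ] w 0.0854
d rows(30mm) [ 2.14 -0.21  0.75] rot rows(6deg) [0.16 0.02 0.15]
```

>>> arm_command:
  delta_pos:
    - [0.5,-0.1,0.4]
    - [0.6,-0.1,0.3]
    - [0.5,0,0]
    - [0.5,0,0]
  rotation:
    - [0.1,0,0.1]
    - [0.06,0,0.05]
    - [0,0,0]
    - [0,0,0]

```text
clock: 4.0
position: [0.4784, -0.1669, 0.2343]
tool_rot: [2.155, 1.047, 0.12]
force: [0.2, 0.3, -0.4]
grip_width: 0.0852
```

```bash
python3 - <<'E'
from go import *
Rt,pt=tgt(p[3],.20,-1);delta(Rt,pt)
a=crop("top",250,150,80,80,5,0);b=crop("scene",220,160,80,80,5,0)
cv2.imwrite("pics/a.png",np.hstack([a,b]))
E
```

```text
t 4.0 pos [ 0.4784 -0.1669  0.2343] q [-0.2   0.26  0.68  2.3  -1.22  0.45  1.03] F [ 0.2  0.3 -0.4] w 0.0852
d rows(30mm) [-0.03 -0.02 -0.06] rot rows(6deg) [-0.05  0.04 -0.03]
```

View pics/a.png

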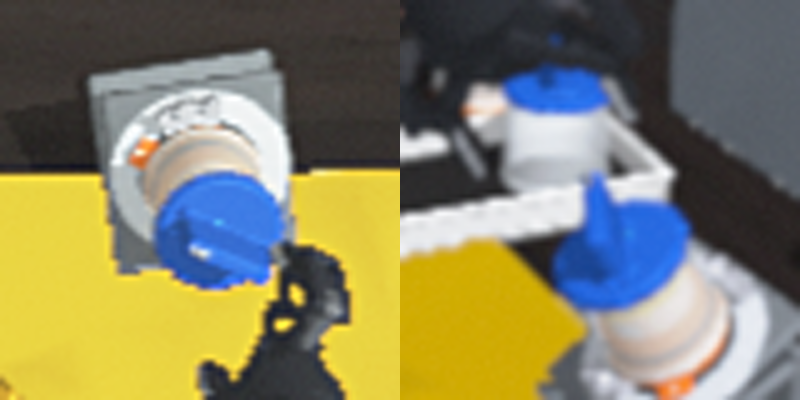

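The picture shows the two fingers at about (310,280) and (215,375) in the left panel, with the bar just above them. q5 is close to its lower limit, so I'll rehearse the turn in the air before gripping.

>>> arm_command:
  delta_pos:
    - [0,0,0]
    - [0,0,0]
    - [0,0,0]
    - [0,0,0]
    - [0,0,0]
  rotation:
    - [0.95,0,0]
    - [0.95,0,0]
    - [0.95,0,0]
    - [0.95,0,0]
    - [0.95,0,0]

```text
clock: 4.6
position: [0.4769, -0.1673, 0.2366]
tool_rot: [2.67, 1.048, 0.12]
force: [0.1, -0.1, -0.3]
grip_width: 0.0854
```

```bash
python3 - <<'E'
from go import *
s=monitor.observe();print(s['qpos'].round(2))
Rt,pt=tgt(p[3],.20,-1);delta(Rt,pt)
print("fing",proj("top",[pt+Rt[:,1]*.05,pt-Rt[:,1]*.05,pt]).round(1), (proj("top",[pt+Rt[:,1]*.05,pt-Rt[:,1]*.05,pt])-[249.5,149.5])*5)
E
```

```text
[-0.26  0.26  0.75  2.3  -1.22  0.47  0.53]
t 4.6 pos [ 0.4769 -0.1673  0.2366] q [-0.26  0.26  0.75  2.3  -1.22  0.47  0.53] F [ 0.1 -0.1 -0.3] w 0.0854
d rows(30mm) [ 0.07 -0.05 -0.05] rot rows(6deg) [-4.97  0.04 -0.03]
fing [[306.4 199. ]
 [291.  224.7]
 [298.6 212.1]] [[284.60863462 247.7102458 ]
 [207.49946141 376.04085203]
 [245.43978098 312.8978561 ]]
```

>>> arm_command:
  delta_pos:
    - [0,0,0]
    - [0,0,0]
    - [0,0,0]
    - [0,0,0]
    - [0,0,0]
    - [0.65,-0.04,-0.05]
    - [0.65,0,0]
    - [0.65,0,0]
  rotation:
    - [-0.95,0,0]
    - [-0.95,0,0]
    - [-0.95,0,0]
    - [-0.95,0,0]
    - [-0.95,0,0]
    - [-0.2,0,0]
    - [0,0,0]
    - [0,0,0]
  gripper: -0.3

```text
clock: 5.4
position: [0.4958, -0.1629, 0.2055]
tool_rot: [2.129, 1.048, 0.118]
force: [0.2, -1.6, -0.4]
grip_width: 0.0556
```

```bash
python3 - <<'E'
from go import *
Rt,pt=tgt(p[3],.125,-1);delta(Rt,pt)
a=crop("top",250,150,80,80,5,0);b=crop("scene",220,160,80,80,5,0)
cv2.imwrite("pics/b.png",np.hstack([a,b]))
E
```

```text
t 5.4 pos [ 0.4958 -0.1629  0.2055] q [ 0.16  0.29  0.22  2.28 -1.26  0.3   1.08] F [ 0.2 -1.6 -0.4] w 0.0556
d rows(30mm) [ 1.35 -0.02 -0.01] rot rows(6deg) [ 0.18  0.06 -0.03]
```

View pics/b.png

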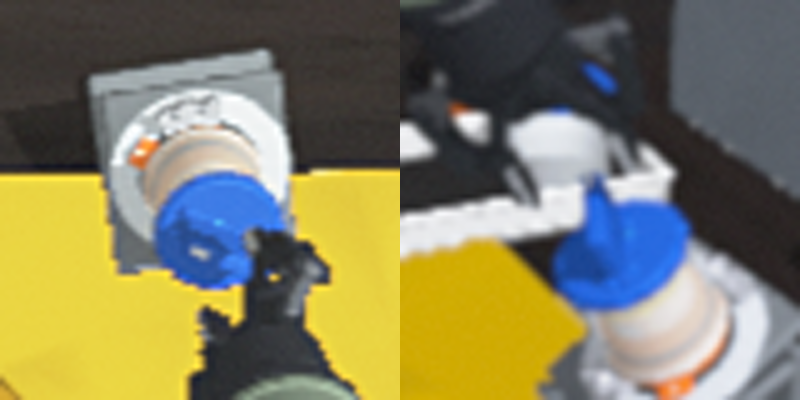

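The left panel shows the fingers straddling the bar's axis correctly. However, q5 has reached its limit with the wrist near-singular. Before pushing on, I'll fit a kinematic model from the logged poses to find a workable elbow configuration.

```bash
cat > kin.py <<'E'
import numpy as np
from scipy.spatial.transform import Rotation as Ro
from scipy.optimize import least_squares
LO=np.array([-2.91,-.3,-1.5,.17,-1.26,.16,-2.52]);HI=np.array([2.91,2.13,1.42,2.43,4.41,1.93,2.52])
def rz(a): return Ro.from_euler('z',a).as_matrix()
def ry(a): return Ro.from_euler('y',a).as_matrix()
def fk(q,th,sg=(-1,-1,-1,-1)):
    z0,l1,l2,l3,o1,o7,e1,e2=th;q=np.asarray(q)
    R=rz(sg[0]*q[0]+o1);P=np.array([0,0,z0]);R=R@ry(q[1])@rz(sg[1]*q[2])
    P=P+R@[e1,0,l1];R=R@ry(q[3])@rz(sg[2]*q[4]);P=P+R@[e2,0,l2];R=R@ry(q[5])@rz(sg[3]*q[6]+o7)
    P=P+R@[0,0,l3]
    return np.c_[R[:,2],R[:,1],-R[:,0]],P
E
cat > kfit.py <<'E'
from kin import *; import itertools
from workcell import monitor
D=[([-1.34920224,.52201161,-.03637682,1.60002719,.02117328,1.02112184,-.11280872],[.1797,.5983,.2447],[-1.53783,1.56961,-1.82961]),
([-1.15,.38,.09,1.48,-.04,1.29,-.11],[.3323,.5001,.3834],[-1.579,1.566,-2.214]),
([-.8,.27,.32,1.65,-.09,1.24,-.12],[.4849,.2274,.3827],[-1.008,1.564,-2.233]),
([-.55,-.08,.58,2.1,.04,.74,-.3],[.4651,-.0824,.3677],[1.885,1.201,-.004]),
([-.44,.06,.84,2.25,-.65,.49,.48],[.4605,-.1522,.2998],[2.154,1.062,.144]),
([-.2,.26,.68,2.3,-1.22,.45,1.03],[.4784,-.1669,.2343],[2.155,1.047,.12]),
([-.26,.26,.75,2.3,-1.22,.47,.53],[.4769,-.1673,.2366],[2.67,1.048,.12])]
s=monitor.observe();D.append((s['qpos'],s['position'],s['tool_rot']))
best=None
for sg in itertools.product((-1,),(1,-1),(1,-1),(1,-1)):
  for o7 in(0,1.57,-1.57,3.14):
    def res(th):
        e=[]
        for q,P,r in D:
            R,p=fk(q,th,sg);e+=list((p-P)*5);e+=list(Ro.from_matrix(R.T@Ro.from_euler('xyz',r).as_matrix()).as_rotvec())
        return np.array(e)
    f=least_squares(res,[.33,.42,.4,.25,0,o7,0,0])
    if best is None or f.cost<best[0]: best=(f.cost,sg,f.x,res(f.x))
print(best[0],best[1],best[2].round(4));print(best[3].reshape(-1,6).round(3))
np.savez("kin.npz",sg=best[1],th=best[2]);print(s['qpos'].round(3))
E
python3 kfit.py
```

```text
0.010783649651426882 (-1, -1, -1, -1) [ 3.4900e-01  5.0770e-01  4.2550e-01  3.1090e-01 -1.0260e-01 -4.8066e+00
  9.2000e-03  3.6000e-03]
[[ 0.016 -0.023  0.016 -0.008 -0.    -0.   ]
 [-0.001  0.005 -0.007  0.001 -0.005  0.002]
 [ 0.005  0.017 -0.004 -0.013 -0.005 -0.002]
 [-0.019  0.059  0.026  0.004  0.031 -0.008]
 [ 0.003  0.002  0.006  0.012  0.049 -0.025]
 [-0.008 -0.014 -0.025 -0.009  0.048 -0.024]
 [-0.005 -0.01  -0.015  0.009  0.026 -0.046]
 [ 0.032  0.018  0.003  0.005  0.045 -0.025]]
[ 0.16   0.293  0.213  2.28  -1.26   0.304  1.082]
```

```bash
cat > scan.py <<'E'
from kin import *; from go import tgt
k=np.load("kin.npz");th,sg=k['th'],k['sg']
def ik(Rt,pt,q0,q3):
    def f(x):
        q=np.r_[x[:2],q3,x[2:]];R,p=fk(q,th,sg)
        return np.r_[(p-pt)*5,Ro.from_matrix(R.T@Rt).as_rotvec()]
    lo=np.delete(LO,2);hi=np.delete(HI,2)
    r=least_squares(f,np.clip(np.delete(q0,2),lo+.01,hi-.01),bounds=(lo,hi));return r.cost,np.r_[r.x[:2],q3,r.x[2:]]
if __name__=="__main__":
  rng=np.random.default_rng(0)
  for f in(-1,1):
    for a,h in((.98,.125),(0,.125),(0,.205)):
        Rt,pt=tgt(a,h,f);print("flip",f,a,h)
        for q3 in np.arange(-1.4,1.41,.35):
            S=[]
            for _ in range(14):
                c,q=ik(Rt,pt,np.array([rng.uniform(-1,1),.4,q3,2.1,rng.uniform(-1.2,4.2),.5,rng.uniform(-2.4,2.4)]),q3)
                if c<1e-6 and not any(np.abs(q-s).max()<.05 for s in S): S.append(q)
            for s in S: print(s.round(2), "lim" if ((s-LO<.04)|(HI-s<.04)).any() else "")
E
python3 scan.py
```

```text
flip -1 0.98 0.125
[ 1.33  0.94 -1.4   2.26  1.57  0.65 -1.5 ] 
[ 1.17  0.63 -1.05  2.26  1.38  0.27 -1.42] 
[ 0.66  0.41 -0.35  2.25 -1.21  0.16  1.09] lim
flip -1 0 0.125
[ 1.33  0.94 -1.4   2.26  1.57  0.65 -2.48] 
[ 1.17  0.63 -1.05  2.26  1.38  0.27 -2.4 ] 
[ 0.66  0.41 -0.35  2.25 -1.21  0.16  0.11] lim
flip -1 0 0.205
[ 1.5   0.58 -1.4   2.28  0.96  0.4  -2.  ] 
[ 1.31  0.35 -1.05  2.27  0.09  0.24 -1.16] 
[ 1.04  0.25 -0.7   2.27 -0.52  0.27 -0.57] 
[ 0.74  0.21 -0.35  2.27 -0.79  0.33 -0.31] 
[ 0.43  0.2   0.    2.28 -0.94  0.39 -0.17] 
[ 0.12  0.21  0.35  2.28 -1.05  0.45 -0.07] 
[-0.19  0.25  0.7   2.28 -1.15  0.54  0.02] 
flip 1 0.98 0.125
[ 1.33  0.94 -1.4   2.26  1.57  0.65  1.64] 
[ 1.17  0.63 -1.05  2.26  1.38  0.27  1.72] 
[ 0.66  0.41 -0.35  2.25 -1.21  0.16 -2.06] lim
flip 1 0 0.125
[ 1.33  0.94 -1.4   2.26  1.57  0.65  0.66] 
[ 1.17  0.63 -1.05  2.26  1.38  0.27  0.74] 
flip 1 0 0.205
[ 1.5   0.58 -1.4   2.28  0.96  0.4   1.15] 
[ 1.31  0.35 -1.05  2.27  0.09  0.24  1.98]
```

```bash
cat > scan2.py <<'E'
from scan import *
from workcell import monitor
qc=monitor.observe()['qpos']
for d in(-.25,-.17,-.1,.1,.17,.25):
    Y=ry(d)
    for a,h in((.98,.127),(.5,.127),(0,.127),(0,.21)):
        Rt,pt=tgt(a,h,-1);Rt=Rt@Y
        S=[]
        for q3 in np.arange(-.7,.8,.35):
            c,q=ik(Rt,pt,np.r_[qc[:4],-.8,.4,.8-(.98-a)],q3)
            if c<1e-6: S.append(q[[0,2,3,4,5,6]].round(2).tolist())
        print(d,a,h,*S,sep="\n  ")
E
python3 scan2.py
```

```text
-0.25
  0.98
  0.127
  [0.74, -0.7, 2.23, 1.28, 0.35, -1.54]
  [0.46, -0.35, 2.23, 1.02, 0.21, -1.31]
  [-0.39, 0.7, 2.23, -1.17, 0.27, 0.79]
-0.25
  0.5
  0.127
  [0.77, -0.7, 2.15, 0.81, 0.4, -1.51]
  [0.5, -0.35, 2.15, 0.4, 0.31, -1.13]
  [0.21, 0.0, 2.15, -0.07, 0.29, -0.69]
  [-0.07, 0.35, 2.15, -0.52, 0.33, -0.27]
  [-0.35, 0.7, 2.15, -0.88, 0.43, 0.06]
-0.25
  0
  0.127
  [0.82, -0.7, 2.09, 0.45, 0.45, -1.59]
  [0.56, -0.35, 2.08, 0.04, 0.41, -1.21]
  [0.28, 0.0, 2.08, -0.32, 0.43, -0.88]
  [-0.0, 0.35, 2.09, -0.62, 0.49, -0.6]
  [-0.27, 0.7, 2.09, -0.88, 0.6, -0.37]
-0.25
  0
  0.21
  [0.92, -0.7, 2.11, 0.1, 0.57, -1.25]
  [0.63, -0.35, 2.11, -0.1, 0.57, -1.06]
  [0.32, 0.0, 2.11, -0.26, 0.58, -0.9]
  [0.02, 0.35, 2.11, -0.41, 0.61, -0.76]
  [-0.27, 0.7, 2.11, -0.58, 0.66, -0.61]
-0.17
  0.98
  0.127
  [0.8, -0.7, 2.24, 1.24, 0.24, -1.45]
  [-0.05, 0.35, 2.24, -1.17, 0.21, 0.87]
-0.17
  0.5
  0.127
  [0.82, -0.7, 2.19, 0.77, 0.29, -1.44]
  [0.55, -0.35, 2.18, 0.17, 0.22, -0.87]
  [0.26, 0.0, 2.18, -0.45, 0.23, -0.27]
  [-0.03, 0.35, 2.19, -0.87, 0.32, 0.12]
  [-0.3, 0.7, 2.19
[... 764 characters left out ...]
0.0, 2.19, -0.84, 0.3, -0.32]
  [0.04, 0.35, 2.19, -1.09, 0.41, -0.1]
  [-0.23, 0.7, 2.19, -1.26, 0.56, 0.03]
-0.1
  0
  0.21
  [0.99, -0.7, 2.21, -0.17, 0.39, -0.94]
  [0.7, -0.35, 2.21, -0.41, 0.41, -0.71]
  [0.39, 0.0, 2.21, -0.58, 0.45, -0.55]
  [0.08, 0.35, 2.21, -0.72, 0.49, -0.42]
  [-0.22, 0.7, 2.21, -0.86, 0.56, -0.29]
0.1
  0.98
  0.127
0.1
  0.5
  0.127
0.1
  0
  0.127
0.1
  0
  0.21
  [1.1, -0.7, 2.34, -1.09, 0.25, 0.05]
  [0.79, -0.35, 2.34, -1.24, 0.34, 0.17]
0.17
  0.98
  0.127
  [1.05, -0.7, 2.24, -1.11, 0.19, 1.15]
0.17
  0.5
  0.127
0.17
  0
  0.127
0.17
  0
  0.21
0.25
  0.98
  0.127
  [1.1, -0.7, 2.23, -1.16, 0.27, 1.26]
0.25
  0.5
  0.127
0.25
  0
  0.127
0.25
  0
  0.21
```

>>> arm_command:
  delta_pos:
    - [0,0,0]
    - [0,0,0]
    - [0,0,0]
    - [0,0,0]
  rotation:
    - [0,-0.45,0]
    - [0,-0.45,0]
    - [0,-0.45,0]
    - [0,-0.45,0]

```text
clock: 5.9
position: [0.4928, -0.1699, 0.2095]
tool_rot: [1.803, 1.118, -0.267]
force: [0.3, -0.7, -1.2]
grip_width: 0.0555
```

```bash
cat >> go.py <<'E'
def tg(a,h,d=-.18): R,q=tgt(a,h,-1);return R@Ro.from_euler('y',d).as_matrix(),q
E
python3 -c "
from go import *
delta(*tg(p[3],.124))"
```

```text
t 5.9 pos [ 0.4928 -0.1699  0.2095] q [-0.31  0.31  0.62  2.28 -0.86  0.22  0.56] F [ 0.3 -0.7 -1.2] w 0.0555
d rows(30mm) [ 1.49 -0.11 -0.51] rot rows(6deg) [ 0.03  0.17 -0.1 ]
```

>>> arm_command:
  delta_pos:
    - [0.1,-0.05,-0.25]
    - [0.25,-0.05,-0.2]
    - [0.3,0,-0.05]
    - [0.3,0,0]
    - [0.3,0,0]
  rotation:
    - [0,0.1,-0.05]
    - [0,0.05,-0.05]
    - [0,0,0]
    - [0,0,0]
    - [0,0,0]

```text
clock: 6.4
position: [0.5155, -0.1543, 0.1801]
tool_rot: [1.853, 1.118, -0.205]
force: [0.9, -0.3, -0.1]
grip_width: 0.0557
```

```bash
python3 -c "
from go import *
delta(*tg(p[3],.124))"
```

```text
t 6.4 pos [ 0.5155 -0.1543  0.1801] q [-0.18  0.37  0.44  2.27 -1.09  0.17  0.76] F [ 0.9 -0.3 -0.1] w 0.0557
d rows(30mm) [ 0.34 -0.05  0.21] rot rows(6deg) [ 0.08 -0.08 -0.03]
```

>>> arm_command:
  delta_pos:
    - [0.1,0,0.1]
    - [0.15,0,0.1]
    - [0.1,-0.03,0.05]
  rotation:
    - [0,-0.25,0]
    - [0,-0.2,0]
    - [0,0,0]

```text
clock: 6.7
position: [0.5156, -0.1635, 0.1705]
tool_rot: [1.768, 1.127, -0.305]
force: [-0.4, 0.3, 0.2]
grip_width: 0.0553
```

```bash
python3 - <<'E'
from go import *
delta(*tg(p[3],.124,-.22))
a=crop("top",250,150,80,80,5,0);b=crop("scene",220,160,80,80,5,0)
cv2.imwrite("pics/c.png",np.hstack([a,b]))
E
```

```text
t 6.7 pos [ 0.5156 -0.1635  0.1705] q [-0.26  0.42  0.53  2.26 -1.17  0.17  0.82] F [-0.4  0.3  0.2] w 0.0553
d rows(30mm) [ 0.02 -0.06 -0.1 ] rot rows(6deg) [ 0.02 -0.04 -0.05]
```

View pics/c.png

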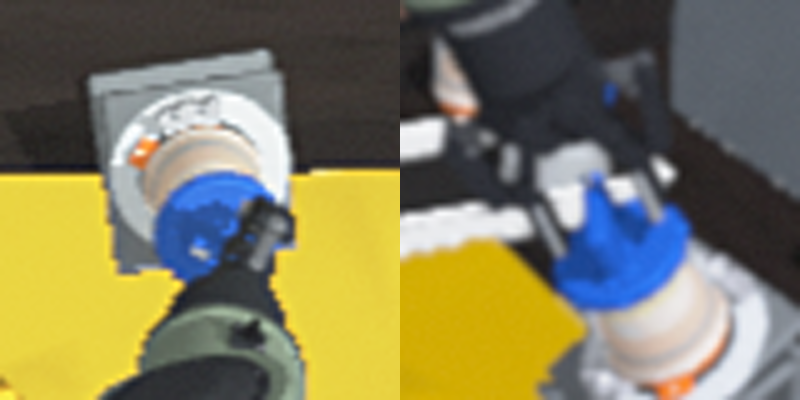

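The right panel shows the fingers at (550,240) and (650,190), with the bar at (600,205) between them. I'll close now.

>>> arm_command:
  delta_pos:
    - [0,0,0]
    - [0,0,0]
    - [0,0,0]
    - [0,0,0]
    - [0,0,0]
    - [0,0,0]
  rotation:
    - [0,0,0]
    - [0,0,0]
    - [0,0,0]
    - [0,0,0]
    - [0,0,0]
    - [0,0,0]
  gripper: 1
  grip_force: 60

```text
clock: 7.4
position: [0.515, -0.1638, 0.1718]
tool_rot: [1.778, 1.126, -0.297]
force: [-0.1, -0.2, -0.3]
grip_width: 0.013
```

```bash
python3 - <<'E'
from go import *
delta(*tg(p[3],.124,-.22))
R,o=dk();s=monitor.observe();print("in dock",R.T@(s['position']-o), s['moment'])
E
```

```text
t 7.4 pos [ 0.515  -0.1638  0.1718] q [-0.25  0.41  0.53  2.26 -1.17  0.17  0.81] F [-0.1 -0.2 -0.3] w 0.013
d rows(30mm) [ 0.07 -0.07 -0.12] rot rows(6deg) [-0.   -0.07 -0.05]
in dock [-4.47335241e-05 -3.57879078e-03  1.26792633e-01] [0.15343119 0.58523541 0.05489814]
```

>>> arm_command:
  delta_pos:
    - [0,0,0]
    - [0,0,0]
    - [0,0,0]
    - [0,0,0]
  rotation:
    - [0.78,0,-0.175]
    - [0.78,0,-0.175]
    - [0.78,0,-0.175]
    - [0.78,0,-0.175]

```text
clock: 7.8
position: [0.5144, -0.1635, 0.1718]
tool_rot: [2.186, 1.196, -0.221]
force: [0.0, 0.0, -2.5]
grip_width: 0.0129
```

```bash
cat >> go.py <<'E'
def rep():
    R,o=dk();s=monitor.observe();Rc=Ro.from_euler('xyz',s['tool_rot']).as_matrix();X=R.T@Rc
    print("in dock mm",(1e3*R.T@(s['position']-o)).round(1),"x",X[:,0].round(3),"bar ang",np.arctan2(X[0,1],-X[1,1]).round(3),"F dock",(R.T@s['force']).round(1),"M",(R.T@s['moment']).round(2))
    print("-z in tool",(-Rc.T@R[:,2]).round(3))
E
python3 - <<'E'
from go import *
rep();delta(*tg(0,.127,-.22))
E
```

```text
in dock mm [ -0.5  -3.2 127.1] x [-0.168 -0.126 -0.978] bar ang 0.638 F dock [-1.2  0.  -2.2] M [ 0.22  0.74 -0.12]
-z in tool [ 0.978 -0.001 -0.21 ]
t 7.8 pos [ 0.5144 -0.1635  0.1718] q [-0.39  0.48  0.76  2.22 -1.14  0.38  0.46] F [ 0.   0.  -2.5] w 0.0129
d rows(30mm) [-0.01 -0.07 -0.08] rot rows(6deg) [ 5.95 -0.09 -1.32]
```

Turning well. I'll keep going.

>>> arm_command:
  delta_pos:
    - [0,0,0]
    - [0,0,0]
    - [0,0,0]
    - [0,0,0]
    - [0,0,0]
    - [0,0,0]
  rotation:
    - [0.78,0,-0.175]
    - [0.78,0,-0.175]
    - [0.78,0,-0.175]
    - [0.78,0,-0.175]
    - [0.78,0,-0.175]
    - [0.78,0,-0.175]

```text
clock: 8.4
position: [0.5127, -0.162, 0.1704]
tool_rot: [2.965, 1.263, 0.067]
force: [-1.9, 1.1, -2.0]
grip_width: 0.0129
```

```bash
python3 - <<'E'
from go import *
rep();delta(*tg(0,.127,-.22))
E
```

```text
in dock mm [ -2.5  -1.4 126.6] x [-0.214 -0.019 -0.977] bar ang 0.118 F dock [-2.5  1.3 -0.9] M [0.2  0.97 0.1 ]
-z in tool [ 0.977  0.006 -0.215]
t 8.4 pos [ 0.5127 -0.162   0.1704] q [-0.41  0.57  0.91  2.16 -1.15  0.62 -0.  ] F [-1.9  1.1 -2. ] w 0.0129
d rows(30mm) [-0.03 -0.04 -0.08] rot rows(6deg) [ 1.11 -0.03 -0.19]
```

>>> arm_command:
  delta_pos:
    - [0,0,0]
    - [0,0,0]
    - [0,0,0]
  rotation:
    - [0.7,0,-0.155]
    - [0.6,0,-0.13]
    - [0.6,0,-0.13]

```text
clock: 8.7
position: [0.5122, -0.1622, 0.1699]
tool_rot: [-2.971, 1.265, 0.214]
force: [-2.4, 0.1, 0.5]
grip_width: 0.0126
```

```bash
python3 - <<'E'
from go import *
rep();delta(*tg(0,.127,-.22))
a=crop("top",250,150,80,80,5,0);b=crop("scene",235,195,80,80,5,0)
cv2.imwrite("pics/d.png",np.hstack([a,b]))
E
```

```text
in dock mm [ -3.2  -1.6 126.4] x [-0.217  0.025 -0.976] bar ang -0.094 F dock [-1.7  0.4  1.6] M [-0.16  0.63  0.31]
-z in tool [ 0.976  0.005 -0.218]
t 8.7 pos [ 0.5122 -0.1622  0.1699] q [-0.39  0.6   0.93  2.14 -1.17  0.7  -0.17] F [-2.4  0.1  0.5] w 0.0126
d rows(30mm) [-0.04 -0.06 -0.09] rot rows(6deg) [-0.87 -0.    0.24]
```

View pics/d.png

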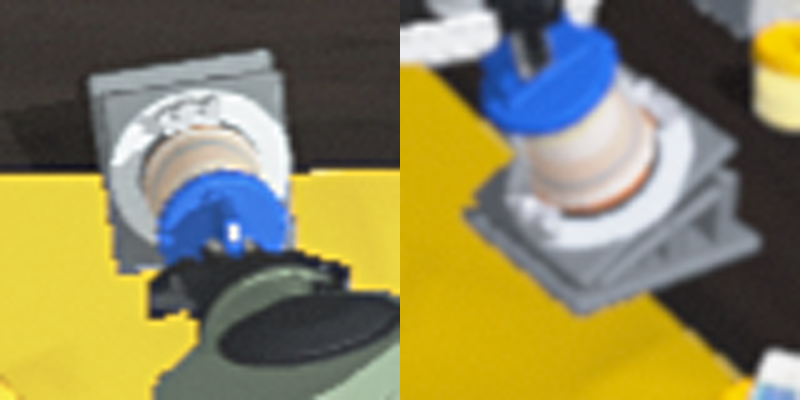

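The orange lug is gone from its old spot at (140,150) and both lugs are now hidden under the claws. I'll turn a little further to feel for the stop.

>>> arm_command:
  delta_pos:
    - [0,0,0]
    - [0,0,0]
  rotation:
    - [0.6,0,-0.13]
    - [0.6,0,-0.13]

```text
clock: 9.0
position: [0.5121, -0.1621, 0.1698]
tool_rot: [-2.768, 1.258, 0.299]
force: [-1.8, 0.1, 0.8]
grip_width: 0.0129
```

```bash
python3 - <<'E'
from go import *
rep()
E
```

```text
in dock mm [ -3.3  -1.5 126.4] x [-0.213  0.052 -0.976] bar ang -0.219 F dock [-1.2  0.4  1.6] M [-0.13  0.74  0.5 ]
-z in tool [ 0.976  0.004 -0.219]
```

>>> arm_command:
  delta_pos:
    - [0,0,0]
    - [-0.2,0,0.045]
    - [-0.2,0,0.045]
    - [-0.2,0,0.045]
    - [-0.2,0,0.045]
  rotation:
    - [0,0,0]
    - [0,0,0]
    - [0,0,0]
    - [0,0,0]
    - [0,0,0]

```text
clock: 9.5
position: [0.4988, -0.1633, 0.1919]
tool_rot: [-2.778, 1.26, 0.297]
force: [0.3, 0.2, -1.4]
grip_width: 0.0128
```

```bash
python3 - <<'E'
from go import *
rep();print(monitor.observe()['qpos'].round(2))
E
```

```text
in dock mm [ -3.8  -0.9 152.2] x [-0.215  0.051 -0.975] bar ang -0.21 F dock [-0.4  0.2 -1.3] M [0.04 0.46 0.04]
-z in tool [ 0.975  0.005 -0.22 ]
[-0.41  0.56  0.99  2.14 -1.12  0.76 -0.3 ]
```

>>> arm_command:
  delta_pos:
    - [-0.3,0,0.068]
    - [-0.4,0,0.09]
    - [-0.4,0,0.09]
    - [-0.4,0,0.09]
    - [-0.4,0,0.09]
    - [-0.3,0,0.068]
  rotation:
    - [0,0,0]
    - [0,0,0]
    - [0,0,0]
    - [0,0,0]
    - [0,0,0]
    - [0,0,0]

```text
clock: 10.1
position: [0.4619, -0.1694, 0.2559]
tool_rot: [-2.78, 1.258, 0.295]
force: [0.1, -0.2, -1.4]
grip_width: 0.0126
```

```bash
python3 - <<'E'
from go import *
rep();print(monitor.observe()['qpos'].round(2))
a=crop("top",250,150,80,80,5,0);b=crop("scene",225,160,90,90,4.45,0)
cv2.imwrite("pics/e.png",np.hstack([a[:400],b[:400]]))
E
```

```text
in dock mm [ -4.2  -2.2 226.3] x [-0.213  0.051 -0.976] bar ang -0.211 F dock [-0.6 -0.2 -1.2] M [-0.06  0.5   0.05]
-z in tool [ 0.976  0.005 -0.218]
[-0.55  0.42  1.19  2.15 -0.91  0.83 -0.43]
```

View pics/e.png

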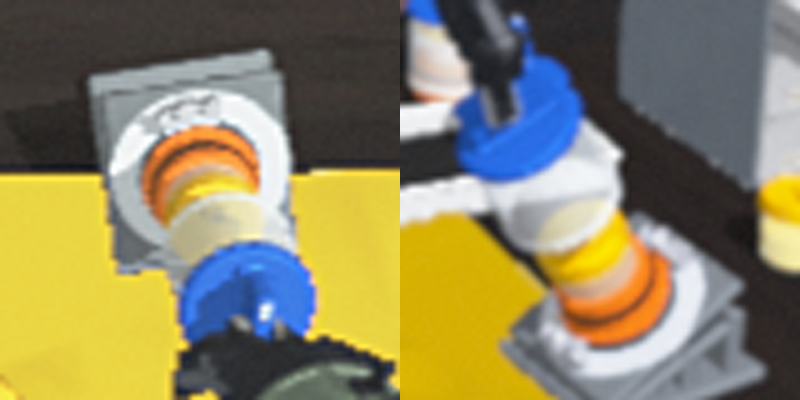

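The left panel shows the orange carrier and yellow cup still seated at (205,170). The shell is clear of the cup, held with its rim at about (215,230). I'll lift, then work out the move to the tray.

>>> arm_command:
  delta_pos:
    - [-0.6,0,0]
    - [-0.8,0,0]
    - [-0.8,0,0]
  rotation:
    - [0,0,0]
    - [0,0,0]
    - [0,0,0]

```text
clock: 10.5
position: [0.4415, -0.1749, 0.3183]
tool_rot: [-2.776, 1.261, 0.299]
force: [-0.5, 0.4, -0.7]
grip_width: 0.0129
```

```bash
cat > place.py <<'E'
from go import *
from kin import fk,LO,HI
FREE=np.array([.542,.197])
def up(psi,z,xy=FREE):
    Rs=Ro.from_euler('z',psi).as_matrix();G=np.c_[[0,0,-1],[0,-1,0],[-1,0,0]]@Ro.from_euler('y',-.2195).as_matrix()
    off=Rs@[-.003,0,.0105];return Rs@G,np.r_[xy,z]+off
E
python3 - <<'E'
from place import *; from scan import ik
for psi in(-.1,.2,.4,.7):
    Rt,pt=up(psi,.125);print(psi);delta(Rt,pt,psi==-.1)
    for q3 in(-.3,0,.3,.6,.9):
        c,q=ik(Rt,pt,np.array([-.6,.5,q3,1.9,-.2,.9,-.4]),q3)
        if c<1e-6: print("  ",q.round(2))
for u,v in((193.6,162.),):print("parked disc",back("top",u,v,.093))
E
```

```text
-0.1
t 10.5 pos [ 0.4415 -0.1749  0.3183] q [-0.74  0.3   1.39  2.09 -0.7   0.91 -0.61] F [-0.5  0.4 -0.7] w 0.0129
d rows(30mm) [  7.87 -11.81  -0.38] rot rows(6deg) [ 0.44 -4.84  1.07]
   [-0.2   0.71 -0.3   1.64  0.12  1.02 -2.19]
   [-0.41  0.69  0.    1.64 -0.1   1.01 -2.01]
   [-0.61  0.71  0.3   1.64 -0.31  1.05 -1.83]
   [-0.8   0.77  0.6   1.64 -0.53  1.11 -1.66]
   [-0.97  0.89  0.9   1.64 -0.75  1.23 -1.48]
0.2
d rows(30mm) [  7.87 -11.78  -0.38] rot rows(6deg) [-2.45 -4.97  0.96]
   [-0.24  0.72 -0.3   1.63  0.18  1.05 -1.96]
   [-0.44  0.7   0.    1.63 -0.03  1.04 -1.78]
   [-0.64  0.72  0.3   1.63 -0.25  1.06 -1.6 ]
   [-0.83  0.78  0.6   1.63 -0.46  1.12 -1.42]
   [-0.99  0.89  0.9   1.63 -0.69  1.22 -1.24]
0.4
d rows(30mm) [  7.87 -11.77  -0.39] rot rows(6deg) [-4.38 -5.02  0.88]
   [-0.26  0.72 -0.3   1.63  0.22  1.06 -1.8 ]
   [-0.46  0.7   0.    1.63  0.01  1.04 -1.63]
   [-0.66  0.72  0.3   1.63 -0.2   1.05 -1.45]
   [-0.85  0.78  0.6   1.63 -0.42  1.1  -1.27]
   [-1.01  0.89  0.9   1.63 -0.65  1.2  -1.08]
0.7
d rows(30mm) [  7.87 -11.74  -0.41] rot rows(6deg) [-7.28 -5.03  0.75]
   [-0.29  0.71 -0.3   1.64  0.29  1.05 -1.57]
   [-0.49  0.69  0.    1.64  0.08  1.02 -1.4 ]
   [-0.69  0.71  0.3   1.64 -0.14  1.03 -1.22]
   [-0.88  0.77  0.6   1.64 -0.36  1.07 -1.03]
   [-1.05  0.89  0.9   1.64 -0.6   1.16 -0.83]
parked disc [0.65937526 0.18358635 0.093     ]
```

>>> arm_command:
  delta_pos:
    - [0,-0.8,0]
    - [0,-1,0]
    - [0,-1,0]
    - [0,-1,0]
    - [0,-1,0]
    - [0,-1,0]
  rotation:
    - [-0.2,-0.3,0]
    - [-0.4,-0.5,0.1]
    - [-0.4,-0.5,0.1]
    - [-0.4,-0.5,0.1]
    - [-0.4,-0.5,0.1]
    - [-0.4,-0.5,0.1]

```text
clock: 11.1
position: [0.4346, -0.0004, 0.3342]
tool_rot: [-1.964, 1.546, 1.348]
force: [0.1, 0.2, -1.6]
grip_width: 0.0128
```

```bash
python3 - <<'E'
from place import *
delta(*up(.4,.24));delta(*up(.4,.125),False)
E
```

```text
t 11.1 pos [ 4.346e-01 -4.000e-04  3.342e-01] q [-1.19  0.32  1.36  1.99 -0.38  1.11 -1.07] F [ 0.1  0.2 -1.6] w 0.0128
d rows(30mm) [ 2.97 -5.79 -4.52] rot rows(6deg) [-2.17 -2.2   0.45]
d rows(30mm) [ 6.8  -5.7  -4.48] rot rows(6deg) [-2.17 -2.2   0.45]
```

>>> arm_command:
  delta_pos:
    - [0,-0.9,-0.6]
    - [0,-0.9,-0.6]
    - [0.2,-0.8,-0.6]
    - [0.4,-0.8,-0.6]
    - [0.6,-0.7,-0.6]
    - [0.6,-0.7,-0.6]
  rotation:
    - [-0.36,-0.36,0.07]
    - [-0.36,-0.36,0.07]
    - [-0.36,-0.36,0.07]
    - [-0.36,-0.36,0.07]
    - [-0.36,-0.36,0.07]
    - [-0.36,-0.36,0.07]

```text
clock: 11.7
position: [0.4946, 0.1749, 0.2709]
tool_rot: [-0.035, 1.349, -2.761]
force: [-0.8, 0.2, 0.1]
grip_width: 0.0128
```

```bash
python3 - <<'E'
from place import *
delta(*up(.4,.24));delta(*up(.4,.125),False)
E
```

```text
t 11.7 pos [0.4946 0.1749 0.2709] q [-1.08  0.67  1.02  1.7  -0.52  1.33 -1.07] F [-0.8  0.2  0.1] w 0.0128
d rows(30mm) [ 0.3  -0.03 -1.75] rot rows(6deg) [0.15 0.02 0.04]
d rows(30mm) [ 4.04 -0.   -2.59] rot rows(6deg) [0.15 0.02 0.04]
```

>>> arm_command:
  delta_pos:
    - [0.05,0,-0.5]
    - [0.05,0,-0.5]
    - [0.1,0,-0.5]
    - [0.1,0,-0.25]
  rotation:
    - [0.1,0,0]
    - [0.05,0,0.04]
    - [0,0,0]
    - [0,0,0]

```text
clock: 12.1
position: [0.5403, 0.2001, 0.2438]
tool_rot: [-0.008, 1.341, -2.742]
force: [-0.6, -1.1, -2.2]
grip_width: 0.0132
```

```bash
python3 - <<'E'
from place import *
delta(*up(.4,.24));delta(*up(.4,.125),False)
a=crop("top",150,130,80,100,4,0);b=crop("scene",185,120,100,100,4,0)
cv2.imwrite("pics/f.png",np.hstack([a[:400],b[:400]]))
T,q=up(.4,.24);print("tray free proj",proj("top",[[.542,.197,.137],[.542,.197,.01]]),proj("scene",[[.542,.197,.137],[.542,.197,.01]]))
E
```

```text
t 12.1 pos [0.5403 0.2001 0.2438] q [-1.    0.78  0.97  1.58 -0.57  1.36 -1.08] F [-0.6 -1.1 -2.2] w 0.0132
d rows(30mm) [-0.2   0.12  0.14] rot rows(6deg) [0.08 0.1  0.  ]
d rows(30mm) [ 3.54  0.12 -0.74] rot rows(6deg) [0.08 0.1  0.  ]
tray free proj [[187.73828566 195.09590283]
 [194.24059816 196.47481655]] [[222.11826512 169.43572249]
 [222.46205468 199.32905273]]
```

View pics/f.png

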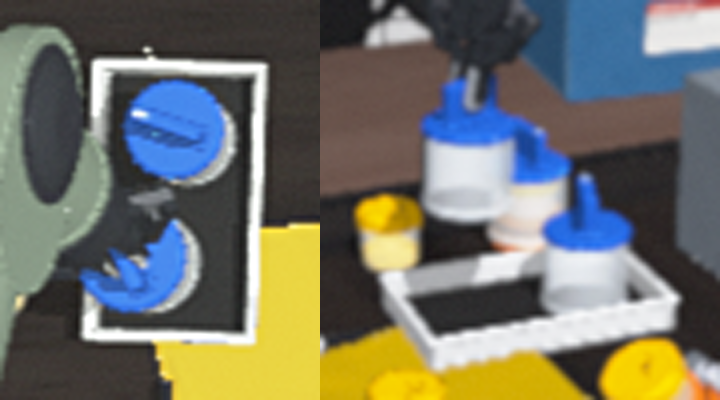

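The shell hangs upright over the free half: in the right panel its rim is at (468,205) and the mat's free area centres on (470,305). I'll lower it.

>>> arm_command:
  delta_pos:
    - [0.6,0.06,-0.05]
    - [0.7,0.06,-0.15]
    - [0.7,0,-0.16]
    - [0.6,0,-0.13]
    - [0.4,0,-0.09]
    - [0.3,0,-0.07]
  rotation:
    - [0.04,0.05,0]
    - [0.04,0.05,0]
    - [0,0,0]
    - [0,0,0]
    - [0,0,0]
    - [0,0,0]

```text
clock: 12.8
position: [0.5374, 0.1936, 0.1432]
tool_rot: [-0.004, 1.356, -2.748]
force: [-0.6, 0.2, -0.8]
grip_width: 0.013
```

```bash
python3 - <<'E'
from place import *
delta(*up(.4,.113))
E
```

```text
t 12.8 pos [0.5374 0.1936 0.1432] q [-0.97  0.88  0.89  1.68 -0.66  1.17 -1.02] F [-0.6  0.2 -0.8] w 0.013
d rows(30mm) [ 0.62 -0.04 -0.22] rot rows(6deg) [-0.02 -0.04  0.01]
```

>>> arm_command:
  delta_pos:
    - [0.2,0,-0.07]
    - [0.15,0,-0.04]
    - [0.1,0,-0.02]
    - [0.1,0,-0.02]
  rotation:
    - [0,-0.04,0]
    - [0,0,0]
    - [0,0,0]
    - [0,0,0]

```text
clock: 13.2
position: [0.5385, 0.194, 0.1259]
tool_rot: [-0.004, 1.352, -2.748]
force: [-0.1, -0.1, -0.9]
grip_width: 0.013
```

```bash
python3 - <<'E'
from place import *
delta(*up(.4,.113))
E
```

```text
t 13.2 pos [0.5385 0.194  0.1259] q [-0.96  0.9   0.87  1.69 -0.68  1.14 -1.01] F [-0.1 -0.1 -0.9] w 0.013
d rows(30mm) [ 0.07 -0.05 -0.06] rot rows(6deg) [-0.02 -0.01  0.01]
```

Feeling for the floor with small steps.

>>> arm_command:
  delta_pos:
    - [0.06,0,-0.013]
    - [0.06,0,-0.013]
    - [0.05,0,-0.01]
  rotation:
    - [0,0,0]
    - [0,0,0]
    - [0,0,0]

```text
clock: 13.5
position: [0.5386, 0.1947, 0.1217]
tool_rot: [-0.012, 1.353, -2.755]
force: [-10.8, 7.8, 36.9]
grip_width: 0.0128
```

```bash
python3 - <<'E'
from place import *
delta(*up(.4,.113))
E
```

```text
t 13.5 pos [0.5386 0.1947 0.1217] q [-0.96  0.9   0.87  1.69 -0.69  1.14 -1.01] F [-10.8   7.8  36.9] w 0.0128
d rows(30mm) [-0.07 -0.03 -0.02] rot rows(6deg) [-0.01 -0.02  0.03]
```

Contact with the floor, 37 N. I'll ease off about 1 mm and let go.

>>> arm_command:
  delta_pos:
    - [-0.04,0,0.01]
    - [0,0,0]
  rotation:
    - [0,0,0]
    - [0,0,0]

```text
clock: 13.7
position: [0.5388, 0.195, 0.1236]
tool_rot: [-0.015, 1.354, -2.758]
force: [-0.2, -0.6, -1.6]
grip_width: 0.0131
```

>>> arm_command:
  delta_pos:
    - [0,0,0]
    - [0,0,0]
    - [0,0,0]
    - [0,0,0]
    - [0,0,0]
  rotation:
    - [0,0,0]
    - [0,0,0]
    - [0,0,0]
    - [0,0,0]
    - [0,0,0]
  gripper: -0.2

```text
clock: 14.2
position: [0.5389, 0.1948, 0.1235]
tool_rot: [-0.013, 1.354, -2.756]
force: [0.5, 0.8, -0.6]
grip_width: 0.0512
```

>>> arm_command:
  delta_pos:
    - [-0.3,0,0]
    - [-0.6,0,0]
    - [-0.8,0,0]
    - [-0.8,0,0]
    - [-0.8,0,0]
    - [-0.8,0,0]
  rotation:
    - [0,0,0]
    - [0,0,0]
    - [0,0,0]
    - [0,0,0]
    - [0,0,0]
    - [0,0,0]

```text
clock: 14.8
position: [0.5633, 0.2045, 0.2485]
tool_rot: [-0.006, 1.35, -2.751]
force: [-0.1, 0.9, -1.1]
grip_width: 0.0516
```

```bash
python3 - <<'E'
from place import *
delta(*up(.4,.24))
a=crop("top",150,130,80,100,4,0);b=crop("scene",195,150,110,100,4,0)
cv2.imwrite("pics/g.png",np.hstack([a[:400],b[:400]]))
E
```

```text
t 14.8 pos [0.5633 0.2045 0.2485] q [-0.97  0.8   0.96  1.51 -0.58  1.39 -1.1 ] F [-0.1  0.9 -1.1] w 0.0516
d rows(30mm) [ 0.12 -0.04  0.84] rot rows(6deg) [-0.03  0.01  0.02]
```

View pics/g.png

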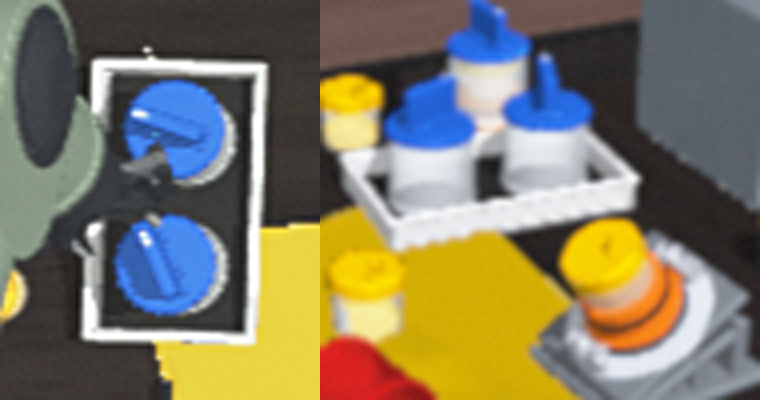

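The shell stands upright in the free half, with its disc at about (191.5,196) full-frame. The carrier and cup are seated in the stand, the parked shell is unmoved and the gripper is clear. I'll hand in.

```bash
python3 - <<'E'
from h import *
print(back("top",191.3,195.6,.093), monitor.observe()['force'].round(1)); print(bot.job_done())
E
```

```text
[0.54193063 0.19291818 0.093     ] [ 0.2 -0.7  0.9]
the job is handed in; nothing more can be done
None
```

I turned the canister clockwise to its stop, drew the shell off along the leaning axis, and set it upright in the free half of the tray. I then let go and handed the job in at about 15 s of the 48 s limit. No verdict was reported.

- **Turn:** the turn moment rose to about 0.5 N m, and both orange lugs disappeared under the claws. My measured bar angle ended about 0.2 rad past the nominal stop, which fits the shell slipping round on the ring.
- **Draw-off:** I pulled the shell about 100 mm. The picture afterwards shows the carrier and cup still seated in the stand.
- **Placing:** the shell's top centre is at about (0.542, 0.193) m, some 4 mm from my estimate of the free half's centre. That centre is good to about 5 mm.
- **Bystanders:** the parked shell and the cups in the last view look unmoved, and the gripper was clear of everything.

Two things went less smoothly:

- **Near joint limits:** q5 reached its limit and q6 came very close, so I gripped the bar with the tool tilted about 0.22 rad along the bar.
- **Set-down force:** the last step down pressed the shell on the tray floor with about 37 N vertically (39 N in all). I backed off before releasing.

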